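Mix an ink pot on the sprung mixer pad and stack it

TASK

The ink in the red-lidded pot has settled. Hold the pot squarely and centrally against the mixer's sloping rubber pad, press the pad fully in without forcing it (well under 40 N) and keep it fully in for a full second, then stack the pot squarely on top of the two black-lidded pots, setting it down rather than dropping it. Leave everything else where it stands.

Things in the scene. Friction and masses are not known exactly. Their poses are not given: they have to be found in the camera images.
- red_pot: the pot to mix: square ink pot 46 x 46 mm, 40 mm tall, straight flat sides, flat top and bottom; origin at the centre of its underside, z up, x and y square to its sides; red lid and red band; starts upright on the table; weighs 0.1 to 0.2 kg
- blue_pot: bystander: square ink pot 46 x 46 mm, 40 mm tall, straight flat sides, flat top and bottom; origin at the centre of its underside, z up, x and y square to its sides; blue lid and band
- pile_base: lower pot of the pile of two black-lidded pots: square ink pot 46 x 46 mm, 40 mm tall, straight flat sides, flat top and bottom; origin at the centre of its underside, z up, x and y square to its sides
- pile_top: upper pot of that pile, standing squarely on pile_base: square ink pot 46 x 46 mm, 40 mm tall, straight flat sides, flat top and bottom; origin at the centre of its underside, z up, x and y square to its sides. The red pot goes on top of it
- palette: bystander: round white palette dish, 110 mm across, 16 mm high; origin at the centre of its underside
- brush_mug: bystander: blue mug, 76 mm across, 95 mm tall, brushes standing in it to 190 mm; origin at the centre of its underside
- mixer: heavy black and grey pot mixer, fixed to the table, 170 x 135 mm, 112 mm tall at the back; origin at the centre of its underside; x points away from its sloping front, z up
- head: the mixer's sloping front plate (115 x 115 mm), 35 degrees from level; origin at the plate's centre, z points out of the plate (up and towards the mixer's front) along the pad's axis, y level, same as the mixer's y. On this axis stands an orange collar (43 mm across) with a round black rubber pad (39 mm across) in its end
- pad_lowest (a point): point on the pad's axis 16 mm out from the plate, axes as head: the lowest place of the unpressed pad's face. The face really stands 0 to 16 mm farther out, depending on how far the collar was last screwed out, which is not measured: feel for it. Pressed fully the face goes in 8 mm against a spring (4 N at first, about 10 N fully in, then a firm rubber stop, 8 N per mm)
- pad (a joint): how far the pad is pressed in, m: 0 at rest, 0.008 fully pressed
Mind the look-alikes: they are no part of the job. Leave any yellow look-alike of the pile_base alone.

How it is judged:
By the outcome, as a careful person would: the job done as asked, in the order asked, and still so for the second after the job is handed in, with the robot touching nothing.
It also fails if it takes over 56 s, if anything falls off the work surface, if the arm or the gripper's body presses on something with over 40 N, if the wrist force passes 120 N, or if a joint passes its speed limit or range.

ROBOT

A 7-joint arm with a two-finger parallel gripper is mounted at the origin on the work surface. World frame = base frame: x ahead of the robot, y to its left, z up, the work surface at z = 0. Lengths are in m, angles in rad, forces in N, time in s.
With the tool pointing down it reaches from about 0.4 to 0.85 m from the base axis. Payload 4.5 kg.
Tool frame: the origin (TCP) lies on the centre line of the jaws, within the pads' length; the fingertips stand 19 mm ahead of it and the grasp point (between the pads) is the TCP (manip.nose_length is the z of the fingertips in the tool frame, in m); z points along the fingers, x is the direction in which the jaws open and shut, and the axes are right-handed (so a half turn about z gives the same grasp; the last joint's range is limited). The gripper opens to 88 mm and grips with 3 to 60 N. Pads are 18 mm wide; open, the fingers measure 123 mm over their backs; the gripper's body (75 mm by 187 mm) begins 45 mm behind the grasp point.
Start: joints at [1.265, 0.689, -0.195, 1.565, 0.157, 0.902, -0.215], TCP at [0.208, -0.589, 0.219] pointing down, gripper open.
Joint ranges: [-3.01, 3.01], [-0.46, 2.08], [-1.47, 1.51], [0.13, 2.56], [-1, 4.14], [0.04, 2.09], [-2.66, 2.66]. Speed limits (rad/s): [2.57, 2.57, 3.14, 3.14, 3.14, 3.14, 3.14].

INTERFACE

Orientations are given as a unit quaternion [x, y, z, w].
In Python, from workcell import manip, vision gives the robot as it stands.
- The arm moves only by the tool carry_out, never from a script. Its argument "steps" is a list of rows, each a list of 6 numbers: the shift along the tool's x, y, z in m, then the turn, a rotation vector about the tool's x, y, z in rad. A call has 1 to 5 rows; each row shifts and turns the pose as measured when the row begins, along the tool's axes as they then stand; what a row does not reach is not made up. A row lasts 1/8 s, in which the tool goes at most 62.5 mm and 10.7 degrees, less where a joint would pass 70% of its speed; a pose out of reach is approached as far as the arm can. A call with a gripper value outside its range is refused whole. "fingers" is the gripper's target within -1 to 1 (shut at 1, half-way at 0, fully open at -1), set as the call begins (left out, the last holds). The fingers move at their own pace and stop on an object; the grip force is fixed at half the most. Time passes only in rows, so rows that do not move let the fingers close. It gives the time, the measured TCP pose, the force and the opening at its end, in the units of the state.
- manip.state(): the state, without advancing time (a new reading comes with each control period).
- vision.get_image(name): name is "scene" or "top" or "wrist"; returns a dict with "img" (400x640x3 uint8, blue, green, red), "vfov" (degrees; the focal length in pixels is half the picture's height over the tangent of half this angle, whatever the lens; pixels are square), "cx", "cy" (the principal point, pixels), "k1" (the pictures are not rectified: a ray, as slopes to the right and down, at radius r is drawn at 1 + k1 r^2 times it, then the intrinsics apply), "eye" and "orientation" of the camera in the world; the wrist camera has in their place "T_tool_cam" (4x4, takes a point from camera to tool coordinates, whose origin is the TCP and whose axes are the tool frame's). Camera axes: x right, y down, z forward; pixel columns grow to the right and rows downward; lengths in m; the calibration is good to about 2 mm. A picture is of the moment at which its call begins: read the wrist's pose just before it. There is no depth.
- manip.job_done(): hands the job in, once; it reports no verdict.
Trained networks look in a picture, given as the dict that the camera call returned (one of the last four; its "shot" number tells which), for a name from the list of things; names that differ only in an ending like _2 or _b are one class to them, and where a whole thing is asked for, a point or a joint stands for the part that bears it (a point fixed in the world has none). Each returns a list of dicts, best first, with "confidence" (0 to 1); they miss things now and then, are a little off and sometimes report something else, mostly with a low value. They report only what shows in the picture. A call takes as long as a camera call. They do not tell look-alikes from the thing itself.
- vision.boxes_of(picture, label): "box" ([left, top, right, bottom] in pixels, round what is visible of it).
- vision.outline_of(picture, label): "mask" (400x640 bool, what is visible of it) and "box" ([left, top, right, bottom] in pixels, round what is visible of it).
- vision.pinpoint(picture, label): "at" ([row, column] in pixels: a listed point, or the origin of a listed thing).
The state is a dict: "time_s": time; "qpos": joint angles; "joint_velocities": joint speeds; "joint_torque": joint torques, N m; "tool_pos": TCP position; "orientation": TCP orientation; "ft_force": force on the tool from outside, world axes, zero at the start; "torque": the same for the moment, N m; "grip_width": finger opening in m.
Only numpy, scipy, OpenCV 4.12 (cv2) and the standard library are available. Lean on these libraries where they do the work, as an engineer would, in place of code of your own. Each camera call takes 0.05 s, during which the arm holds its last target. There are 200 camera calls.

## Working session

There is one attempt and no reset: what is moved stays moved. The work goes in short steps, Python scripts to look and compute and a tool call to move; the robot and the scene stay as the last step left them, time stands still between calls to the robot, and variables do not carry over. Pictures are saved under pics/ and viewed, about 8 in all and at most 12, crops included, and the job is handed in when it is done.

Besides the shell and the picture viewer there is one more tool, called after "Call:" in YAML: its name, and indented under it one key for each argument. carry_out: Moves the arm, as the interface text tells. Its arguments: {"type":"object","properties":{"steps":{"type":"array","items":{"type":"array","items":{"type":"number"}}},"fingers":{"type":"number"}},"required":["steps"]}

```bash
ls; mkdir -p pics
cat > h.py <<'E'
import numpy as np, cv2
from scipy.spatial.transform import Rotation as R
from workcell import manip, vision
def cam(p,st=None):
    if 'T_tool_cam' in p:
        T=np.eye(4);T[:3,:3]=R.from_quat(st['orientation']).as_matrix();T[:3,3]=st['tool_pos'];T=T@np.array(p['T_tool_cam'])
        return T[:3,3],T[:3,:3]
    o=np.array(p['orientation'],float)
    return np.array(p['eye']),(R.from_quat(o).as_matrix() if o.size==4 else o.reshape(3,3))
def K(p):
    f=200/np.tan(np.radians(p['vfov'])/2); return f
def ray(p,uv,st=None):
    e,M=cam(p,st);f=K(p);d=np.array([(uv[0]-p['cx'])/f,(uv[1]-p['cy'])/f]);s=d.copy()
    for _ in range(20): s=d/(1+p['k1']*(s@s))
    v=M@np.array([s[0],s[1],1]);return e,v/np.linalg.norm(v)
def onz(p,uv,z,st=None):
    e,v=ray(p,uv,st);return e+v*(z-e[2])/v[2]
def proj(p,X,st=None):
    e,M=cam(p,st);c=(np.atleast_2d(X)-e)@M;s=c[:,:2]/c[:,2:];r=(s**2).sum(1,keepdims=True)
    return s*(1+p['k1']*r)*K(p)+[p['cx'],p['cy']]
E
python3 - <<'E'
from h import *
print(manip.state())
for n in ['scene','top']:
    p=vision.get_image(n);cv2.imwrite(f'pics/{n}0.png',p['img']);print(n,{k:v for k,v in p.items() if k!='img'})
    for l in ['red_pot','blue_pot','pile_base','pile_top','palette','brush_mug','mixer','head','pad_lowest']:
        print(l,[(np.round(b['box']).tolist(),round(b['confidence'],2)) for b in vision.boxes_of(p,l)][:5] if l!='pad_lowest' else '',[(np.round(b['at']).tolist(),round(b['confidence'],2)) for b in vision.pinpoint(p,l)][:4])
E
```

```text
pics
{'time_s': 0.0, 'qpos': array([ 1.26478962,  0.68998508, -0.19451987,  1.56635411,  0.15729403,
        0.90247002, -0.21513351]), 'joint_velocities': array([ 0.00077217, -0.00064749,  0.00285635, -0.00011639,  0.00131894,
        0.0004636 , -0.00125164]), 'joint_torque': array([-1.53562643e-03, -5.27559078e+01, -1.26707554e+00, -1.53434622e+01,
       -5.26380027e-02,  6.58950390e-03,  1.75427722e-04]), 'tool_pos': array([ 0.20804963, -0.58864772,  0.21800683]), 'orientation': array([ 8.16502812e-01, -5.77340736e-01, -7.78372345e-04, -4.76516576e-04]), 'ft_force': array([-0.0402939 ,  0.03096533,  1.35994642]), 'torque': array([-0.02386929,  0.06802146,  0.02972603]), 'grip_width': 0.08819713892705067}
scene {'vfov': 44.6572959830861, 'cx': 323.6827877673902, 'cy': 198.9577061928071, 'k1': -0.0509007009332345, 'eye': array([ 1.13081549, -0.52982172,  0.8944978 ]), 'orientation': array([ 0.84137282,  0.36036489, -0.15680529, -0.37100004]), 'shot': 1}
red_pot [([327.0, 169.0, 353.0, 193.0], 0.59), ([382.0, 192.0, 405.0, 218.0], 0.29)] [([184.0, 336.0], 0.73), ([274.0, 348.0], 0.
[... 1024 characters left out ...]
pot [([246.0, 155.0, 266.0, 179.0], 0.88)] []
pile_base [([435.0, 235.0, 456.0, 251.0], 0.89), ([427.0, 209.0, 437.0, 218.0], 0.66)] [([242.0, 446.0], 0.78), ([211.0, 434.0], 0.65)]
pile_top [([430.0, 193.0, 454.0, 218.0], 0.68)] [([205.0, 440.0], 0.74), ([165.0, 258.0], 0.61)]
palette [([352.0, 206.0, 386.0, 246.0], 0.68)] [([227.0, 371.0], 0.62)]
brush_mug [([165.0, 181.0, 217.0, 218.0], 0.91), ([335.0, 137.0, 355.0, 154.0], 0.53)] [([206.0, 204.0], 0.75)]
mixer [([310.0, 106.0, 371.0, 175.0], 0.64), ([430.0, 193.0, 449.0, 220.0], 0.58)] [([148.0, 338.0], 0.83)]
head [([330.0, 135.0, 354.0, 157.0], 0.67)] [([145.0, 340.0], 0.72), ([206.0, 442.0], 0.36)]
pad_lowest  [([146.0, 344.0], 0.65)]
```

Run:
```python
from h import *
a=cv2.imread('pics/scene0.png')[90:330,130:450];b=cv2.imread('pics/top0.png')[90:290,150:480]
a=cv2.resize(a,(400,300));b=cv2.resize(b,(495,300))
cv2.imwrite('pics/c0.png',np.vstack([cv2.resize(cv2.imread('pics/scene0.png')[100:320,140:440],(409,300)).copy(),np.zeros((0,409,3),np.uint8)]))
A=cv2.resize(cv2.imread('pics/scene0.png')[100:320,140:440],None,fx=1.36,fy=1.36,interpolation=3)
s=cv2.imread('pics/scene0.png')[100:320,140:440];t=cv2.imread('pics/top0.png')[100:260,160:470]
s=cv2.resize(s,None,fx=1.4,fy=1.4);t=cv2.resize(t,None,fx=1.8,fy=1.8)
w=max(s.shape[1],t.shape[1]);pad=lambda i:np.pad(i,((0,0),(0,w-i.shape[1]),(0,0)))
o=np.vstack([pad(s),pad(t)]);print(o.shape);cv2.imwrite('pics/c1.png',o)
```

```text
(596, 558, 3)
```

View pics/c1.png

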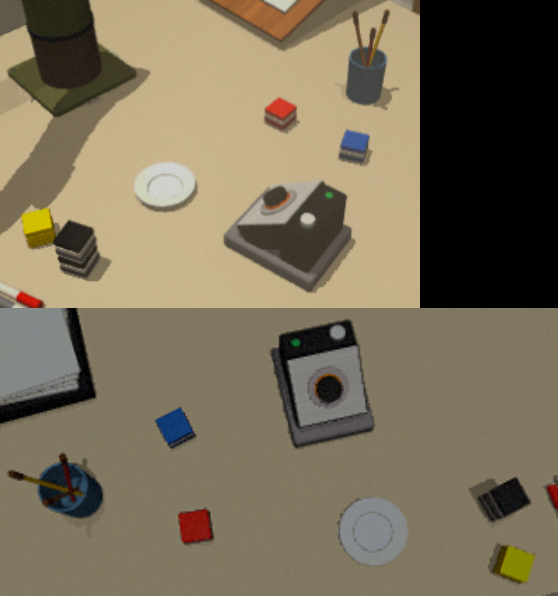

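The picture shows the red pot at scene (340,180) / top (270,221). The black pile is at top (440,206) and the mixer at top (340,145), with its front towards the image bottom. Things that could be taken for the red pot: the blue pot at top (257,167) and a red pen at the right edge, top (468,205). For the pile: the yellow stack at top (446,243). I choose the red-lidded square at (270,221) and the black pile at (440,206).

Run:
```python
from h import *
P={n:vision.get_image(n) for n in ['top','scene']}
def tri(uv1,uv2):
    e1,v1=ray(P['top'],uv1);e2,v2=ray(P['scene'],uv2)
    t=np.linalg.lstsq(np.c_[v1,-v2],e2-e1,rcond=None)[0];a,b=e1+t[0]*v1,e2+t[1]*v2
    return np.round((a+b)/2,4),round(np.linalg.norm(a-b),4)
p=P['top'];hsv=cv2.cvtColor(p['img'],cv2.COLOR_BGR2HSV)
t=p
print('red',onz(p,(270.5,221),.04),'blue',onz(p,(257,166),.04),'pile',onz(p,(443,205),.08),'yellow',onz(p,(447,243),.04),'palette',onz(p,(368.5,226.5),.01))
print('mug',onz(p,(204,206),0))
print('pad tri',tri((342,146),(337,241)),tri((342.5,146),(337,240)))
# plate corners (top crop/1.8+offset): (288,358),(355,344),(367,418),(300,428)
c=lambda x,y:(160+x/1.8,100+(y-308)/1.8)
for nm,xy,z in [('TL',(288,358),.1),('TR',(356,345),.1),('BR',(368,417),.035),('BL',(299,428),.035)]: print(nm,onz(p,c(*xy),z))
```

```text
red [0.42188468 0.20812537 0.04      ] blue [0.58124137 0.24687868 0.04      ] pile [ 0.44879134 -0.26517177  0.08      ] yellow [ 0.34755497 -0.28158067  0.04      ] palette [ 0.40241861 -0.06862786  0.01      ]
mug [0.47516426 0.40896694 0.        ]
pad tri (array([0.6189, 0.0046, 0.0896]), np.float64(0.0002)) (array([0.6184, 0.0041, 0.0927]), np.float64(0.0017))
TL [0.66936686 0.06397692 0.1       ]
TR [ 0.68815731 -0.04120821  0.1       ]
BR [ 0.59120803 -0.06292884  0.035     ]
BL [0.57559029 0.04852966 0.035     ]
```

```bash
cat >> h.py <<'E'
def go(pos,Rt=None,n=None):
    """tool-frame shift+turn from present pose to target"""
    st=manip.state();M=R.from_quat(st['orientation']);d=M.inv().apply(np.array(pos)-st['tool_pos'])
    w=np.zeros(3) if Rt is None else (M.inv()*Rt).as_rotvec()
    n=n or int(max(np.ceil(np.linalg.norm(d)/.06),np.ceil(np.degrees(np.linalg.norm(w))/10),1))
    print('n',n,'row',np.round(np.r_[d,w]/n,4).tolist(),'tot',np.round(np.r_[d,w],4).tolist())
def down(yaw): # tool x at yaw, z down
    c,s=np.cos(yaw),np.sin(yaw);return R.from_matrix(np.c_[[c,s,0],[s,-c,0],[0,0,-1]])
E
python3 - <<'E'
from h import *
st=manip.state();print(vision.get_image('wrist')['T_tool_cam'],R.from_quat(st['orientation']).as_matrix().round(3))
go((.43,-.265,.26))
for y in [-80,-90,-100]: go((.43,-.265,.26),down(np.radians(y)))
E
```

```text
[[ 9.99999054e-01  1.37527263e-03 -3.95674749e-05  9.16797100e-04]
 [-1.31834813e-03  9.66041522e-01  2.58383513e-01 -6.57134114e-02]
 [ 3.93571598e-04 -2.58383216e-01  9.66042421e-01 -1.66542466e-01]
 [ 0.00000000e+00  0.00000000e+00  0.00000000e+00  1.00000000e+00]] [[ 0.333 -0.943  0.   ]
 [-0.943 -0.333 -0.   ]
 [ 0.    -0.    -1.   ]]
n 7 row [-0.0331, -0.0453, -0.0059, 0.0, 0.0, 0.0] tot [-0.2318, -0.3171, -0.0412, 0.0, 0.0, 0.0]
n 7 row [-0.0331, -0.0453, -0.0059, 0.0, -0.0, 0.0236] tot [-0.2318, -0.3171, -0.0412, 0.0, -0.0001, 0.1653]
n 7 row [-0.0331, -0.0453, -0.0059, 0.0, -0.0, 0.0486] tot [-0.2318, -0.3171, -0.0412, 0.0, -0.0001, 0.3399]
n 7 row [-0.0331, -0.0453, -0.0059, 0.0, -0.0, 0.0735] tot [-0.2318, -0.3171, -0.0412, 0.0, -0.0001, 0.5144]
```

Call:
carry_out:
  steps:
    - [-0.033, -0.045, -0.01, 0, 0, 0]
    - [-0.033, -0.045, -0.01, 0, 0, 0]
    - [-0.033, -0.045, -0.01, 0, 0, 0]
    - [-0.033, -0.045, -0.005, 0, 0, 0]
    - [-0.033, -0.045, 0, 0, 0, 0]

```text
time_s: 2.58
tool_pos: [0.3677, -0.358, 0.2542]
orientation: [0.813, -0.582, 0.002, 0.001]
ft_force: [0.7, -0.5, 0.1]
grip_width: 0.0882
```

Call:
carry_out:
  steps:
    - [-0.033, -0.045, 0, 0, 0, 0]
    - [-0.033, -0.045, 0, 0, 0, 0]
    - [0, 0, 0, 0, 0, 0]

```text
time_s: 2.95
tool_pos: [0.4373, -0.2585, 0.255]
orientation: [0.816, -0.578, 0.003, -0.0]
ft_force: [-0.4, -0.7, -0.1]
grip_width: 0.0883
```

Run:
```python
from h import *
st=manip.state();p=vision.get_image('wrist');cv2.imwrite('pics/w1.png',p['img'])
import pickle;pickle.dump((st,p),open('w1.pkl','wb'))
print(st['tool_pos'],st['time_s'],{k:p[k] for k in('vfov','cx','cy','k1')})
print([(np.round(b['box']).tolist(),round(b['confidence'],2)) for b in vision.boxes_of(p,'pile_top')])
```

```text
[ 0.4372893  -0.25852721  0.25495017] 2.95 {'vfov': 63.36599652367707, 'cx': 322.4158382108363, 'cy': 196.85614925110843, 'k1': -0.06181408094921564}
[([310.0, 139.0, 357.0, 188.0], 0.86)]
```

View pics/w1.png

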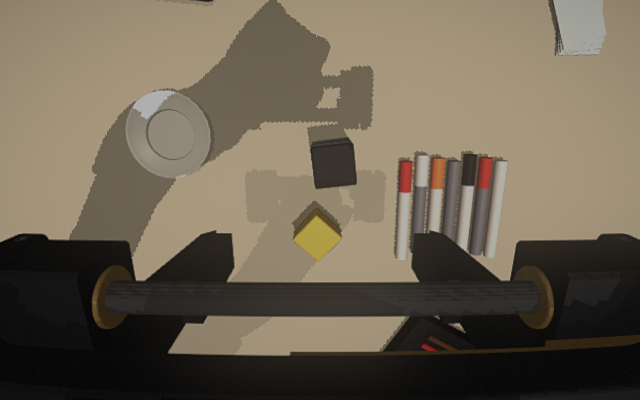

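Run:
```python
from h import *
import pickle;st,p=pickle.load(open('w1.pkl','rb'))
c=[(311,147),(351,140),(357,183),(316,188)]
W=np.array([onz(p,q,.08,st)[:2] for q in c]);print(W.round(4),W.mean(0),np.linalg.norm(W-np.roll(W,1,0),axis=1))
cr=p['img'][120:200,295:375];cr=cv2.convertScaleAbs(cr,alpha=3);cv2.imwrite('pics/c2.png',cv2.resize(cr,None,fx=6,fy=6,interpolation=0))
```

```text
[[ 0.4615 -0.2391]
 [ 0.4823 -0.2761]
 [ 0.4414 -0.2985]
 [ 0.4215 -0.2586]] [ 0.45167628 -0.26806595] [0.04448147 0.04249158 0.04658923 0.04463296]
```

View pics/c2.png

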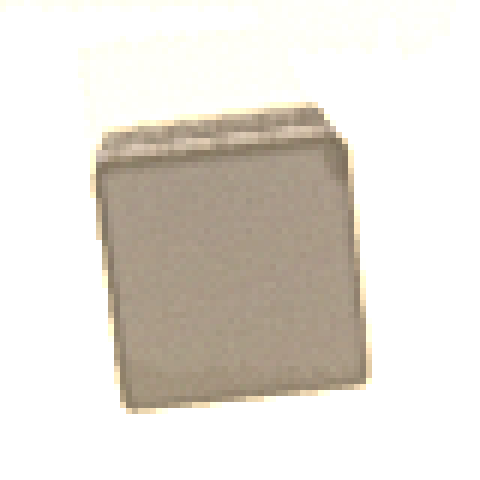

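```bash
cat >> h.py <<'E'
from scipy.optimize import least_squares
def fitsq(p,st,c,z,s=.046):
    W=np.array([onz(p,q,z,st)[:2] for q in c]);m=W.mean(0);Z=(W-m)@[1,1j]
    k=np.sum(Z*np.exp(-1j*np.pi/2*np.arange(4)*np.sign(np.imag(Z[1]*np.conj(Z[0])))))
    yaw=np.degrees(np.angle(k))-45
    print('centre',m.round(4),'yaw mod90',(yaw+45)%90-45,'sides',np.linalg.norm(W-np.roll(W,1,0),axis=1).round(4));return m,yaw
E
python3 - <<'E'
from h import *
import pickle;st,p=pickle.load(open('w1.pkl','rb'))
fitsq(p,st,[(311.3,148),(353.3,144.2),(356.3,183.3),(316.3,188.7)],.08)
go((.455,-.1,.28));print('then to red, from there')
st=manip.state();M=R.from_quat(st['orientation']);print(M.inv().apply([-.05,.308,-.03]))
# yaw alternatives
for y in (-90,-80,-100,90): go((.40,.2,.25),down(np.radians(y)))
E
```

```text
centre [ 0.4503 -0.2692] yaw mod90 25.77782964004345 sides [0.0442 0.0442 0.0422 0.0436]
n 3 row [-0.0492, -0.0243, -0.0087, 0.0, 0.0, 0.0] tot [-0.1476, -0.0729, -0.0262, 0.0, 0.0, 0.0]
then to red, from there
[-0.30777809 -0.05242007  0.02808534]
n 8 row [-0.0562, -0.0147, 0.0002, -0.0002, -0.0008, 0.0412] tot [-0.4494, -0.118, 0.0019, -0.0019, -0.0062, 0.3298]
n 8 row [-0.0562, -0.0147, 0.0002, -0.0002, -0.0008, 0.0194] tot [-0.4494, -0.118, 0.0019, -0.0013, -0.0063, 0.1553]
n 8 row [-0.0562, -0.0147, 0.0002, -0.0003, -0.0008, 0.063] tot [-0.4494, -0.118, 0.0019, -0.0024, -0.006, 0.5043]
n 17 row [-0.0264, -0.0069, 0.0001, 0.0005, -0.0002, -0.1654] tot [-0.4494, -0.118, 0.0019, 0.0088, -0.0027, -2.8118]
```

Run:
```python
from h import *
go((.52,-.02,.29),down(np.radians(-80)),5)
```

```text
n 5 row [-0.0404, -0.0321, -0.0073, -0.0003, -0.0013, 0.0311] tot [-0.2022, -0.1603, -0.0365, -0.0013, -0.0063, 0.1553]
```

Call:
carry_out:
  steps:
    - [-0.041, -0.033, -0.007, 0, 0, 0.031]
    - [-0.041, -0.033, -0.007, 0, 0, 0.031]
    - [-0.04, -0.034, -0.007, 0, 0, 0.031]
    - [-0.04, -0.035, -0.007, 0, 0, 0.031]
    - [-0.04, -0.036, -0.007, 0, 0, 0.031]

```text
time_s: 3.68
tool_pos: [0.5458, -0.0379, 0.2878]
orientation: [0.754, -0.657, 0.004, 0.006]
ft_force: [1.2, -0.7, 1.1]
grip_width: 0.0882
```

Call:
carry_out:
  steps:
    - [0, 0, 0, 0, 0, 0]

```text
time_s: 3.8
tool_pos: [0.5479, -0.035, 0.2881]
orientation: [0.755, -0.656, 0.004, 0.005]
ft_force: [1.0, -0.0, 0.1]
grip_width: 0.0882
```

Run:
```python
from h import *
st=manip.state();p=vision.get_image('wrist');cv2.imwrite('pics/w2.png',p['img'])
import pickle;pickle.dump((st,p),open('w2.pkl','wb'))
print(st['tool_pos'],st['time_s'],st['orientation'],st['joint_velocities'].round(3))
for l in('mixer','head','pad'):print([(np.round(b['box']).tolist(),round(b['confidence'],2)) for b in vision.boxes_of(p,l)],[(np.round(b['at']).tolist(),round(b['confidence'],2)) for b in vision.pinpoint(p,l)] if l!='pad' else [(np.round(b['at'],1).tolist(),round(b['confidence'],2)) for b in vision.pinpoint(p,'pad_lowest')])
go((.46,.12,.26),down(np.radians(-80)))
go((.44,.19,.24),down(np.radians(-80)))
```

```text
[ 0.5478671  -0.03501291  0.28812346] 3.8 [ 0.75495797 -0.65574242  0.00442205  0.00455849] [ 0.066 -0.013  0.092  0.052  0.033  0.021  0.003]
[([228.0, 1.0, 355.0, 151.0], 0.81)] [([86.0, 299.0], 0.72)]
[([2.0, 142.0, 39.0, 198.0], 0.72), ([265.0, 67.0, 323.0, 120.0], 0.65)] [([92.0, 296.0], 0.82)]
[([276.0, 80.0, 312.0, 120.0], 0.64)] [([104.3, 295.6], 0.7)]
n 4 row [-0.0425, 0.0158, 0.0064, 0.0012, -0.0037, -0.0103] tot [-0.1701, 0.063, 0.0255, 0.0048, -0.0148, -0.0411]
n 5 row [-0.0485, 0.0147, 0.0089, 0.001, -0.003, -0.0082] tot [-0.2424, 0.0734, 0.0445, 0.0048, -0.0148, -0.0411]
```

View pics/w2.png

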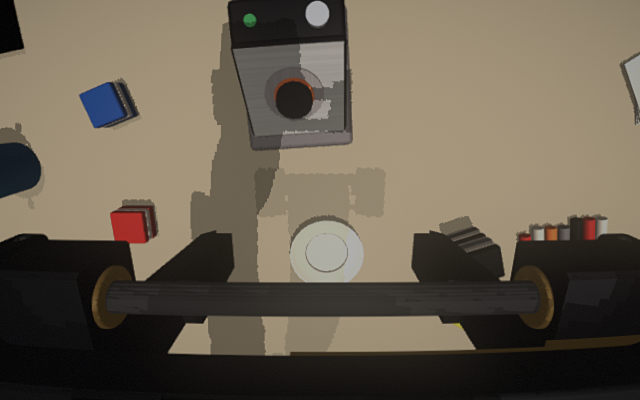

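Run:
```python
from h import *
a=cv2.imread('pics/w2.png')[0:160,220:365];b=cv2.imread('pics/top0.png')[100:184,300:380]
a=cv2.resize(a,None,fx=3.5,fy=3.5,interpolation=2)
b=cv2.resize(b,None,fx=3.5,fy=3.5,interpolation=2)
o=np.zeros((560,a.shape[1]+b.shape[1],3),np.uint8);o[:a.shape[0],:a.shape[1]]=a;o[:b.shape[0],a.shape[1]:]=b
print(a.shape);cv2.imwrite('pics/c3.png',cv2.convertScaleAbs(o,alpha=1.4))
```

```text
(560, 508, 3)
```

View pics/c3.png

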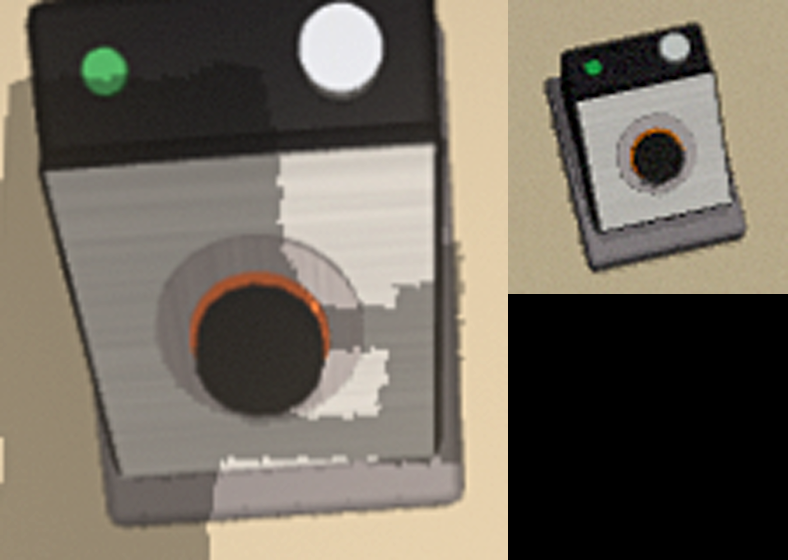

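Call:
carry_out:
  steps:
    - [-0.048, 0.015, 0.009, 0, 0, -0.008]
    - [-0.048, 0.015, 0.009, 0, 0, -0.008]
    - [-0.048, 0.015, 0.009, 0, 0, -0.008]
    - [-0.048, 0.015, 0.009, 0, -0.007, -0.008]
    - [-0.04, 0.012, 0.009, 0, -0.007, -0.008]

```text
time_s: 4.78
tool_pos: [0.4406, 0.1763, 0.239]
orientation: [0.761, -0.649, 0.001, 0.001]
ft_force: [0.1, 0.7, 0.1]
grip_width: 0.0881
```

Call:
carry_out:
  steps:
    - [0, 0, 0, 0, 0, 0]

```text
time_s: 4.9
tool_pos: [0.4388, 0.1786, 0.2387]
orientation: [0.762, -0.647, 0.0, 0.001]
ft_force: [-0.3, 0.6, 0.3]
grip_width: 0.0882
```

Run:
```python
from h import *
st=manip.state();p=vision.get_image('wrist');cv2.imwrite('pics/w3.png',p['img'])
import pickle;pickle.dump((st,p),open('w3.pkl','wb'))
print(st['tool_pos'],st['time_s'],st['orientation'],st['joint_velocities'].round(3))
for l in('red_pot','head'):print([(np.round(b['box']).tolist(),round(b['confidence'],2)) for b in vision.boxes_of(p,l)])
```

```text
[0.43878171 0.17862707 0.23868217] 4.9 [ 7.62294928e-01 -6.47228455e-01  6.09022604e-05  1.32904261e-03] [ 0.035 -0.01   0.064 -0.006  0.017  0.003  0.005]
[([265.0, 156.0, 310.0, 201.0], 0.73), ([466.0, 177.0, 543.0, 256.0], 0.24)]
[([504.0, 2.0, 577.0, 47.0], 0.7)]
```

View pics/w3.png

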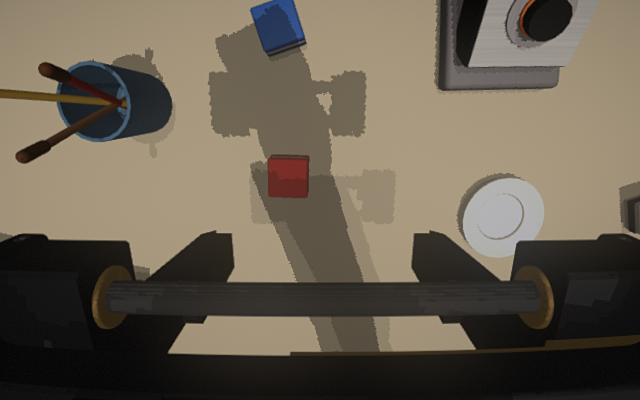

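W3 shows the red pot's lid with corners at about (268,158), (308,157), (309,197) and (268,198), squarely between the jaws. The pad is at (547,18). Now I'll fit the head pose from all three views.

Run:
```python
from h import *
import pickle;s2,p2=pickle.load(open('w2.pkl','rb'));s3,p3=pickle.load(open('w3.pkl','rb'));pt=vision.get_image('top')
g=p3['img'].astype(int);m=((g[...,2]>80)&(g[...,1]<65)&(g[...,0]<65)).astype(np.uint8);m[:, :255]=0;m[:,325:]=0;m[:140]=0;m[215:]=0
r=cv2.minAreaRect(np.argwhere(m)[:,::-1].astype(np.float32));print('red rect',r)
m_,yaw=fitsq(p3,s3,[(268,158),(308,157),(309,197),(268,198)],.04)
h=.0575
C=np.array([[h,h,0],[h,-h,0],[-h,-h,0],[-h,h,0],[0,0,0]])
o2=np.array([(232.3,48.6),(344,41.4),(344.6,131.4),(253.7,135.7),(294.3,93.4),(294.9,99.4)])-.36
ot=np.array([(319.1,128.3),(358.3,120.6),(364.3,158.6),(327.1,166),(342.3,144),(343.1,145.1)])-.36
o3=np.array([(557,66),(466,66),(547,18)],float)
def hd(v):
    # head: x uphill (mixer x), y level, z out
    a=np.radians(35);return R.from_euler('z',v[3])*R.from_matrix(np.c_[[np.cos(a),0,np.sin(a)],[0,1,0],[-np.sin(a),0,np.cos(a)]])
def pts(v):return hd(v).apply(np.vstack([C,[0,0,v[4]]]))+v[:3]
def res(v):
    X=pts(v);return np.r_[(proj(p2,X,s2)-o2).ravel()*1.,(proj(pt,X)-ot).ravel()*1.5,(proj(p3,X[[2,3,5]],s3)-o3).ravel()]
f=least_squares(res,[.63,.005,.075,.17,.024],loss='soft_l1');v=f.x
print(v.round(4),np.degrees(v[3]));print(f.fun.reshape(-1,2).round(1))
cov=np.linalg.inv(f.jac.T@f.jac);print('sd/px',np.sqrt(np.diag(cov)).round(4))
print('pad',pts(v)[-1]);np.save('head.npy',v)
```

```text
red rect ((287.5318298339844, 176.2903289794922), (39.959842681884766, 41.69608688354492), 1.5074357986450195)
centre [0.4231 0.2146] yaw mod90 9.681146589720491 sides [0.047  0.0454 0.0468 0.048 ]
[0.629  0.004  0.0797 0.1911 0.0147] 10.949759832688692
[[-1.1 -4.1]
 [ 4.1 -3.5]
 [ 1.3 -0.6]
 [-0.3 -0. ]
 [ 0.8 -1.1]
 [-0.1  0.4]
 [-1.  -0.1]
 [ 1.8 -1.2]
 [ 0.7  0.6]
 [-2.3  1.9]
 [-0.2 -0. ]
 [ 0.1  0.5]
 [ 6.2  2.4]
 [-5.4  2. ]
 [-3.4  0.5]]
sd/px [0.0007 0.0006 0.0024 0.0106 0.0021]
pad [0.6206963  0.00238079 0.09179032]
```

Run:
```python
from h import *
go((.423,.2135,.115),down(np.radians(-80.3)))
```

```text
n 3 row [-0.0139, 0.0041, 0.0414, -0.0001, -0.0013, -0.0049] tot [-0.0417, 0.0124, 0.1241, -0.0004, -0.0038, -0.0148]
```

Call:
carry_out:
  steps:
    - [-0.014, 0.004, 0.042, 0, -0.001, -0.005]
    - [-0.014, 0.004, 0.042, 0, -0.001, -0.005]
    - [-0.014, 0.004, 0.04, 0, -0.001, -0.005]
    - [0, 0, 0, 0, 0, 0]
    - [0, 0, 0, 0, 0, 0]

```text
time_s: 5.72
tool_pos: [0.4318, 0.2082, 0.1152]
orientation: [0.759, -0.651, 0.004, -0.003]
ft_force: [-0.1, 0.4, 0.8]
grip_width: 0.0883
```

Run:
```python
from h import *
st=manip.state();p=vision.get_image('wrist');cv2.imwrite('pics/w4.png',p['img'])
import pickle;pickle.dump((st,p),open('w4.pkl','wb'))
print(st['tool_pos'],R.from_quat(st['orientation']).as_matrix().round(3).tolist())
cv2.imwrite('pics/c4.png',cv2.resize(cv2.convertScaleAbs(p['img'][120:300,200:440],alpha=1.6),None,fx=3,fy=3,interpolation=2))
```

```text
[0.43176185 0.20824473 0.11518356] [[0.153, -0.988, 0.011], [-0.988, -0.153, -0.001], [0.002, -0.011, -1.0]]
```

View pics/c4.png

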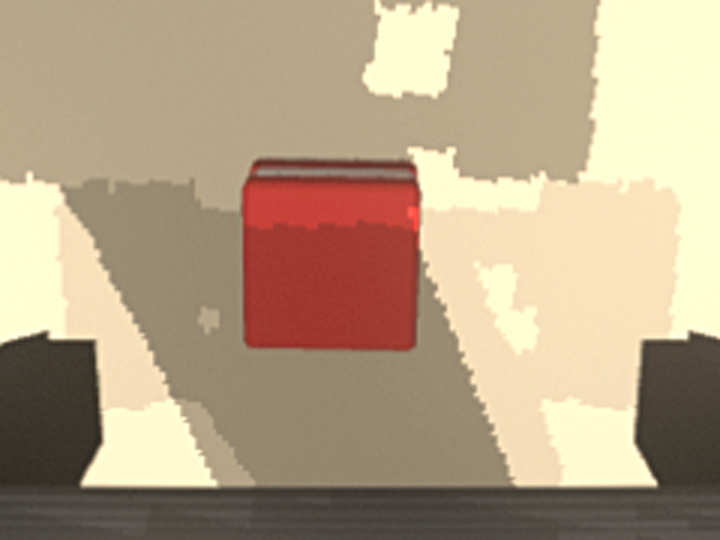

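The close crop confirms the red lid, with lid corners at crop (244,180) to (415,350).

Run:
```python
from h import *
import pickle;st,p=pickle.load(open('w4.pkl','rb'))
c=[(x/3+200-.33,y/3+120-.33) for x,y in [(244,180),(419,180),(415,350),(245,348)]]
m,_=fitsq(p,st,c,.04)
go((m[0],m[1],.026),down(np.radians(-80.3)))
```

```text
centre [0.4232 0.2156] yaw mod90 8.153205533792196 sides [0.0455 0.0445 0.046  0.0452]
n 2 row [-0.0044, 0.0042, 0.0446, -0.0056, -0.001, -0.008] tot [-0.0087, 0.0083, 0.0892, -0.0113, -0.0021, -0.0159]
```

Call:
carry_out:
  steps:
    - [-0.009, 0.008, 0.03, -0.011, -0.002, -0.004]
    - [0, 0, 0.03, 0, 0, 0]
    - [0, 0, 0.02, 0, 0, 0]
    - [0, 0, 0, 0, 0, 0]

```text
time_s: 6.28
tool_pos: [0.4306, 0.2158, 0.0401]
orientation: [0.758, -0.652, 0.003, -0.007]
ft_force: [0.2, -0.6, 0.8]
grip_width: 0.0879
```

Run:
```python
from h import *
go((.4232,.2156,.026),down(np.radians(-81)))
```

```text
n 1 row [-0.0009, 0.0076, 0.014, -0.015, 0.0042, -0.0068] tot [-0.0009, 0.0076, 0.014, -0.015, 0.0042, -0.0068]
```

Call:
carry_out:
  steps:
    - [-0.001, 0.008, 0.012, -0.015, 0.004, -0.006]
    - [0, 0, 0, 0, 0, 0]
    - [0, 0, 0, 0, 0, 0]

```text
time_s: 6.65
tool_pos: [0.4246, 0.2159, 0.0302]
orientation: [0.76, -0.65, 0.001, -0.002]
ft_force: [0.3, -0.6, -0.3]
grip_width: 0.0882
```

Run:
```python
from h import *
go((.4232,.2156,.026),down(np.radians(-81)))
```

```text
n 1 row [0.0001, 0.0014, 0.0042, -0.0039, 0.0017, -0.0021] tot [0.0001, 0.0014, 0.0042, -0.0039, 0.0017, -0.0021]
```

Call:
carry_out:
  steps:
    - [0, 0.0015, 0.004, -0.004, 0.002, -0.002]
    - [0, 0, 0, -0.001, 0, 0]

```text
time_s: 6.9
tool_pos: [0.4233, 0.2158, 0.0265]
orientation: [0.76, -0.649, -0.0, 0.0]
ft_force: [0.8, 0.5, -0.8]
grip_width: 0.0881
```

Call:
carry_out:
  steps:
    - [0, 0, 0, 0, 0, 0]
    - [0, 0, 0, 0, 0, 0]
    - [0, 0, 0, 0, 0, 0]
    - [0, 0, 0, 0, 0, 0]
    - [0, 0, 0, 0, 0, 0]
  fingers: 1

```text
time_s: 7.52
tool_pos: [0.4234, 0.2159, 0.0266]
orientation: [0.76, -0.649, -0.0, 0.0]
ft_force: [0.8, 0.5, 0.5]
grip_width: 0.0401
```

Run:
```python
from h import *
print(manip.state()['ft_force'],R.from_quat(manip.state()['orientation']).as_matrix().round(3).tolist())
go((.4232,.2156,.026),down(np.radians(-81)))
# lifted
go((.4232,.2156,.226),down(np.radians(-81)))
```

```text
[0.80912728 0.54234984 0.51387761] [[0.157, -0.988, -0.0], [-0.988, -0.157, -0.0], [0.0, 0.0, -1.0]]
n 1 row [0.0002, 0.0002, 0.0006, 0.0003, -0.0, 0.0002] tot [0.0002, 0.0002, 0.0006, 0.0003, -0.0, 0.0002]
n 4 row [0.0001, 0.0001, -0.0499, 0.0001, -0.0, 0.0] tot [0.0002, 0.0003, -0.1994, 0.0003, -0.0, 0.0002]
```

Call:
carry_out:
  steps:
    - [0, 0, 0, 0, 0, 0]
    - [0, 0, 0, 0, 0, 0]

```text
time_s: 7.78
tool_pos: [0.4234, 0.2158, 0.0266]
orientation: [0.76, -0.649, -0.0, 0.0]
ft_force: [0.4, -0.3, 0.3]
grip_width: 0.0204
```

Run:
```python
from h import *
p=vision.get_image('wrist')
cv2.imwrite('pics/c5.png',cv2.resize(cv2.convertScaleAbs(p['img'][100:340,140:500],alpha=1.6),None,fx=2,fy=2,interpolation=2))
```

```text
(no output)
```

View pics/c5.png

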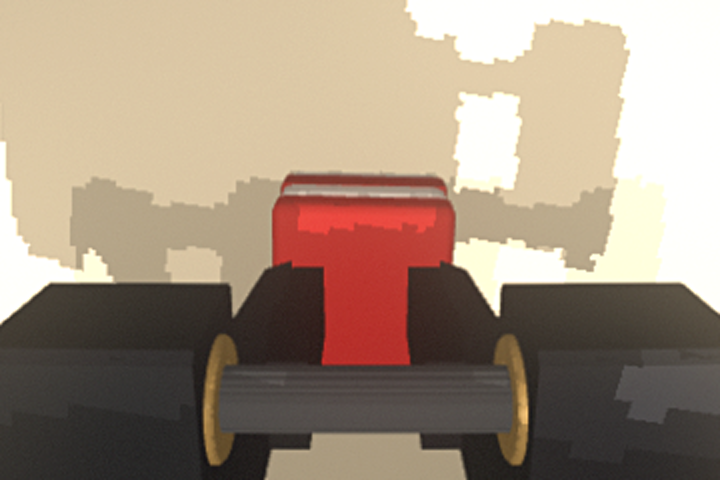

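Run:
```python
from h import *
print(manip.nose_length,[a for a in dir(manip) if a[0]!='_'],manip.state()['ft_force'],manip.state()['grip_width'])
```

```text
0.019 ['MotionError', 'job_done', 'nose_length', 'state'] [-0.53015113  0.00396136  0.47973348] 0.015947689937901435
```

Call:
carry_out:
  steps:
    - [0, 0, 0, 0, 0, 0]
    - [0, 0, 0, 0, 0, 0]
    - [0, 0, 0, 0, 0, 0]
    - [0, 0, 0, 0, 0, 0]
  fingers: -1

```text
time_s: 8.32
tool_pos: [0.4234, 0.2159, 0.0266]
orientation: [0.76, -0.649, -0.0, 0.0]
ft_force: [0.6, -0.3, -0.1]
grip_width: 0.0543
```

The jaws closed to 16 mm above the lid. By the pictures the fingertips stand about 18 mm *behind* the reported TCP instead of 19 mm ahead, so the stated tool geometry looks about 36 mm off. I'll test this by lowering gently and watching the force.

Call:
carry_out:
  steps:
    - [0, 0, 0, 0, 0, 0]
    - [0, 0, 0, 0, 0, 0]
    - [0, 0, 0, 0, 0, 0]
    - [0, 0, 0.004, 0, 0, 0]

```text
time_s: 8.82
tool_pos: [0.4236, 0.216, 0.0226]
orientation: [0.76, -0.649, -0.0, -0.0]
ft_force: [0.5, -0.4, 0.2]
grip_width: 0.0879
```

Call:
carry_out:
  steps:
    - [0, 0, 0.004, 0, 0, 0]
    - [0, 0, 0.004, 0, 0, 0]
    - [0, 0, 0, 0, 0, 0]

```text
time_s: 9.2
tool_pos: [0.4233, 0.2158, 0.0135]
orientation: [0.76, -0.649, -0.0, 0.0]
ft_force: [1.1, -0.7, 0.4]
grip_width: 0.0881
```

TCP z is 13.5 mm with no contact, although the stated tips would already be below the table, so the offset is real. I continue to TCP z ≈ -0.010.

Call:
carry_out:
  steps:
    - [0, 0, 0.006, 0, 0, 0]
    - [0, 0, 0.006, 0, 0, 0]
    - [0, 0, 0.006, 0, 0, 0]
    - [0, 0, 0.004, 0, 0, 0]
    - [0, 0, 0, 0, 0, 0]

```text
time_s: 9.82
tool_pos: [0.4232, 0.2158, -0.0103]
orientation: [0.76, -0.649, -0.0, 0.0]
ft_force: [-0.4, 0.4, 0.6]
grip_width: 0.0881
```

Call:
carry_out:
  steps:
    - [0, 0, 0, 0, 0, 0]
    - [0, 0, 0, 0, 0, 0]
    - [0, 0, 0, 0, 0, 0]
    - [0, 0, 0, 0, 0, 0]
    - [0, 0, 0, 0, 0, 0]
  fingers: 1

```text
time_s: 10.45
tool_pos: [0.4234, 0.216, -0.0099]
orientation: [0.76, -0.649, -0.0, 0.0]
ft_force: [0.2, -0.8, -0.4]
grip_width: 0.0456
```

Call:
carry_out:
  steps:
    - [0, 0, 0, 0, 0, 0]
    - [0, 0, 0, 0, 0, 0]

```text
time_s: 10.7
tool_pos: [0.4234, 0.216, -0.0099]
orientation: [0.76, -0.649, -0.0, 0.0]
ft_force: [0.4, 0.3, -0.4]
grip_width: 0.0457
```

```bash
cat >> h.py <<'E'
def hd(yaw):
    a=np.radians(35);return R.from_euler('z',yaw)*R.from_matrix(np.c_[[np.cos(a),0,np.sin(a)],[0,1,0],[-np.sin(a),0,np.cos(a)]])
def toolR(yaw):
    H=hd(yaw).as_matrix();return R.from_matrix(np.c_[-H[:,1],-H[:,0],-H[:,2]])
E
python3 - <<'E'
from h import *
v=np.load('head.npy');hz=hd(v[3]).as_matrix()[:,2];T=v[:3]+hz*.16
print(T);M=R.from_quat(manip.state()['orientation'])
go((.4234,.216,.15))
a=np.array([.4234,.216,.15]);d=T-a;Rt=toolR(v[3]);w=(M.inv()*Rt).as_rotvec();print(w)
n=6
for i in range(n):
    Mi=M*R.from_rotvec(w*i/n);print(np.round(np.r_[Mi.inv().apply(d/n),w/n],4).tolist())
E
```

```text
[ 0.53889591 -0.01344517  0.21077969]
n 3 row [-0.0, 0.0, -0.0533, 0.0, 0.0, 0.0] tot [-0.0001, 0.0001, -0.1599, 0.0, 0.0, 0.0]
[ 0.61103774 -0.01025097 -0.03283703]
[0.0408, -0.013, -0.0101, 0.1018, -0.0017, -0.0055]
[0.0408, -0.0138, -0.0088, 0.1018, -0.0017, -0.0055]
[0.0409, -0.0144, -0.0075, 0.1018, -0.0017, -0.0055]
[0.041, -0.0148, -0.0061, 0.1018, -0.0017, -0.0055]
[0.041, -0.0152, -0.0046, 0.1018, -0.0017, -0.0055]
[0.0411, -0.0153, -0.0031, 0.1018, -0.0017, -0.0055]
```

Call:
carry_out:
  steps:
    - [0, 0, -0.015, 0, 0, 0]
    - [0, 0, -0.035, 0, 0, 0]
    - [0, 0, -0.045, 0, 0, 0]
    - [0, 0, -0.045, 0, 0, 0]
    - [0, 0, -0.02, 0, 0, 0]

```text
time_s: 11.32
tool_pos: [0.4221, 0.2148, 0.1567]
orientation: [0.761, -0.649, -0.0, 0.002]
ft_force: [0.1, -0.4, -1.2]
grip_width: 0.0457
```

Call:
carry_out:
  steps:
    - [0.041, -0.013, -0.01, 0.102, -0.002, -0.005]
    - [0.041, -0.014, -0.009, 0.102, -0.002, -0.005]
    - [0.041, -0.014, -0.008, 0.102, -0.002, -0.005]
    - [0.041, -0.015, -0.006, 0.102, -0.002, -0.005]
    - [0.041, -0.015, -0.005, 0.102, -0.002, -0.005]

```text
time_s: 11.95
tool_pos: [0.5218, 0.0439, 0.2326]
orientation: [0.754, -0.622, 0.134, -0.162]
ft_force: [0.9, -1.5, -1.6]
grip_width: 0.0463
```

Run:
```python
from h import *
v=np.load('head.npy');hz=hd(v[3]).as_matrix()[:,2]
go(v[:3]+hz*.16,toolR(v[3]))
```

```text
n 2 row [0.0298, 0.0018, 0.0112, 0.0933, -0.0005, 0.0003] tot [0.0596, 0.0036, 0.0224, 0.1867, -0.0009, 0.0007]
```

Call:
carry_out:
  steps:
    - [0.03, 0.002, 0.011, 0.093, 0, 0]
    - [0.03, 0.002, 0.011, 0.093, 0, 0]
    - [0, 0, 0, 0, 0, 0]
    - [0, 0, 0, 0, 0, 0]

```text
time_s: 12.45
tool_pos: [0.5591, -0.0354, 0.2676]
orientation: [0.743, -0.614, 0.165, -0.206]
ft_force: [0.0, -0.2, -1.3]
grip_width: 0.0459
```

Run:
```python
from h import *
import pickle
st=manip.state();p=vision.get_image('wrist');pickle.dump((st,p),open('w6.pkl','wb'))
v=np.load('head.npy');hz=hd(v[3]).as_matrix()[:,2]
go(v[:3]+hz*.16,toolR(v[3]))
print(st['ft_force'],st['joint_velocities'].round(3))
print(proj(p,v[:3]+hz*.02,st))
for l in('head','mixer'):print([(np.round(b['box']).tolist(),round(b['confidence'],2)) for b in vision.boxes_of(p,l)])
cv2.imwrite('pics/c6.png',cv2.resize(cv2.convertScaleAbs(p['img'][60:310,180:460],alpha=1.5),None,fx=2.4,fy=2.4,interpolation=2))
```

```text
n 2 row [-0.0127, 0.0211, 0.0205, 0.0381, 0.0027, -0.0019] tot [-0.0254, 0.0423, 0.0409, 0.0762, 0.0055, -0.0037]
[ 0.02760005 -0.19978919 -1.32682666] [ 0.041 -0.01   0.029  0.    -0.013  0.02   0.016]
[[300.16932094 201.49140594]]
[([272.0, 168.0, 324.0, 204.0], 0.79), ([101.0, 184.0, 152.0, 229.0], 0.18)]
[([250.0, 114.0, 357.0, 234.0], 0.98)]
```

View pics/c6.png

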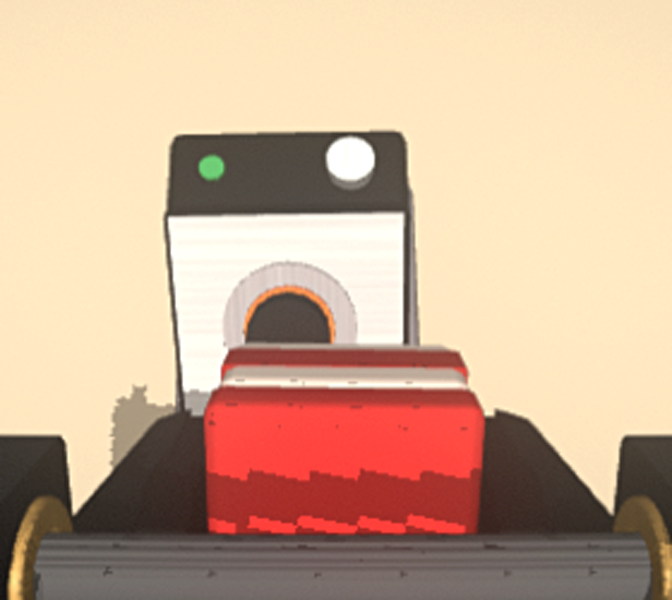

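```bash
cat > fit.py <<'E'
from h import *
import pickle
L=lambda n:pickle.load(open(n+'.pkl','rb'))
s2,p2=L('w2');s3,p3=L('w3');s6,p6=L('w6');pt=vision.get_image('top');ps=vision.get_image('scene')
q6=lambda x,y:(x/2.4+180-.3,y/2.4+60-.3)
def X(v,k):
    hu,hb,hy,d=v[4:8]
    loc={'TL':(hu,hy,0),'TR':(hu,-hy,0),'BR':(-hb,-hy,0),'BL':(-hb,hy,0),'P':(0,0,d),'RL':(0,v[8],0),'RR':(0,-v[8],0),'RC':(0,0,0)}[k]
    return hd(v[3]).apply(loc)+v[:3]
O=[]
def add(p,s,w,**k):
    for a,b in k.items(): O.append((p,s,w,a,np.array(b)))
add(p2,s2,1,TL=(232,48.2),TR=(343.6,41),BR=(344.2,131),BL=(253.3,135.3),P=(294.5,99),RL=(265,93),RR=(323.5,93))
add(pt,None,1.5,TL=(318.7,127.9),TR=(357.9,120.2),BR=(363.9,158.2),BL=(326.7,165.6),P=(342.7,144.7),RC=(341.9,143.6))
add(p6,s6,1.5,TL=q6(167,213),TR=q6(407,211),P=q6(289,335),RL=q6(223,327),RR=q6(357,327))
add(p3,s3,1,P=(547,18));add(ps,None,1,P=(336.8,239.7))
def res(v): return np.concatenate([(proj(p,X(v,a),s)[0]-o)*w for p,s,w,a,o in O])
f=least_squares(res,[.629,.004,.08,.19,.0575,.0575,.055,.02,.029],loss='soft_l1')
v=f.x;print(v.round(4),np.degrees(v[3]))
for (p,s,w,a,o),r in zip(O,res(v).reshape(-1,2)):print(a,r.round(1),end='; ')
print('\nsd/px',np.sqrt(np.diag(np.linalg.pinv(f.jac.T@f.jac))).round(4));np.save('head2.npy',v)
E
python3 fit.py
```

```text
[0.6264 0.0038 0.0876 0.1951 0.0553 0.0541 0.0546 0.011  0.032 ] 11.181038748597038
TL [-0.  -0.5]; TR [ 1.3 -0.2]; BR [-0.6 -0.3]; BL [0.4 0.5]; P [-0.7  0.7]; RL [-0.3  2.8]; RR [-0.1 -0.6]; TL [0.9 0.7]; TR [ 1.  -0.1]; BR [-0.3 -0.7]; BL [-0.7  0.3]; P [ 0.2 -0. ]; RC [0.3 0. ]; TL [ 0.2 -0. ]; TR [-0.2  0.2]; P [-0.3 -0.2]; RL [0.2 0.1]; RR [ 0.  -0.3]; P [-0.3 -0.3]; P [-0.  -0.1]; 
sd/px [0.0007 0.0003 0.0015 0.0053 0.0006 0.0013 0.0005 0.0016 0.0005]
```

```bash
cat >> h.py <<'E'
def at(e,n=None):
    v=np.load('head2.npy');H=hd(v[3]).as_matrix();hz=H[:,2];P=v[:3]+hz*v[7]
    go(P+hz*(e-.0099),toolR(v[3]),n)
    st=manip.state();M=R.from_quat(st['orientation']).as_matrix();b=st['tool_pos']-.0099*M[:,2]-P
    print('pot bottom in head axes rel pad est (mm):',(H.T@b*1000).round(1),'tilt deg',np.degrees(np.arccos(-M[:,2]@hz)).round(2),'F head',(H.T@st['ft_force']).round(2),'t',st['time_s'])
E
python3 -c "
from h import *
at(.06)"
```

```text
n 3 row [-0.0074, 0.0112, 0.0436, 0.0252, 0.0024, -0.0013] tot [-0.0223, 0.0337, 0.1308, 0.0757, 0.0071, -0.0038]
pot bottom in head axes rel pad est (mm): [ 44.2 -23.4 187.7] tilt deg 4.36 F head [-0.62 -0.17 -0.85] t 12.7
```

Call:
carry_out:
  steps:
    - [-0.008, 0.015, 0.03, 0.025, 0.002, -0.001]
    - [-0.008, 0.015, 0.03, 0.025, 0.002, -0.001]
    - [-0.006, 0.007, 0.03, 0.025, 0.002, -0.001]
    - [0, 0, 0, 0, 0, 0]
    - [0, 0, 0, 0, 0, 0]

```text
time_s: 13.32
tool_pos: [0.5975, -0.0174, 0.2268]
orientation: [0.754, -0.607, 0.144, -0.206]
ft_force: [-0.4, -0.5, -0.7]
grip_width: 0.0458
```

```bash
python3 -c "
from h import *
at(.04)"
```

```text
n 2 row [-0.0057, 0.0216, 0.0486, 0.0524, 0.0217, 0.0032] tot [-0.0114, 0.0433, 0.0971, 0.1047, 0.0434, 0.0065]
pot bottom in head axes rel pad est (mm): [ 54.3 -15.6 131.4] tilt deg 6.5 F head [-0.83 -0.39 -0.3 ] t 13.325
```

```bash
python3 -c "
from h import *
print(manip.state()['qpos'].round(3))"
```

```text
[ 0.285  0.536 -0.366  2.133  1.321  0.043 -2.654]
```

Joints 6 and 7 are on their limits, so the tool has to be half-turned (same grasp) for this tilt. I'll turn about tool z.

Call:
carry_out:
  steps:
    - [0, 0, -0.005, 0, 0, 0.18]
    - [0, 0, 0, 0, 0, 0.18]
    - [0, 0, 0, 0, 0, 0.18]
    - [0, 0, 0, 0, 0, 0.18]
    - [0, 0, 0, 0, 0, 0.18]

```text
time_s: 13.95
tool_pos: [0.5939, -0.0197, 0.2348]
orientation: [-0.403, 0.881, -0.036, 0.245]
ft_force: [0.0, -0.4, -1.5]
grip_width: 0.0457
```

```bash
cat >> h.py <<'E'
def toolR2(yaw):
    H=hd(yaw).as_matrix();return R.from_matrix(np.c_[H[:,1],H[:,0],-H[:,2]])
def at2(e,n=None,dx=0,dy=0):
    v=np.load('head2.npy');H=hd(v[3]).as_matrix();hz=H[:,2];P=v[:3]+hz*v[7]
    go(P+H@[dx,dy,e-.0099],toolR2(v[3]),n)
    st=manip.state();M=R.from_quat(st['orientation']).as_matrix();b=st['tool_pos']-.0099*M[:,2]-P
    print('pot bottom rel pad est (mm, head axes):',(H.T@b*1000).round(1),'tilt deg',np.degrees(np.arccos(min(1,-M[:,2]@hz))).round(2),'F head',(H.T@st['ft_force']).round(2),'t',st['time_s'],'q',st['qpos'].round(2))
E
python3 -c "
from h import *
at2(.1)"
```

```text
n 13 row [0.0024, 0.0032, 0.0036, -0.001, -0.0113, 0.1705] tot [0.0306, 0.0418, 0.0468, -0.0134, -0.1474, 2.2168]
pot bottom rel pad est (mm, head axes): [ 55.6 -17.2 140.3] tilt deg 6.84 F head [-0.93 -0.38 -1.23] t 13.95 q [ 0.27  0.51 -0.33  2.13  0.39  0.04 -2.65]
```

Call:
carry_out:
  steps:
    - [0, 0, 0, 0, 0, -0.18]
    - [0, 0, 0, 0, 0, -0.18]
    - [0, 0, 0, 0, 0, -0.18]
    - [0, 0, 0, 0, 0, -0.18]
    - [0, 0, 0, 0, 0, -0.18]

```text
time_s: 14.58
tool_pos: [0.5912, -0.0209, 0.2362]
orientation: [0.754, -0.609, 0.142, -0.202]
ft_force: [0.6, 0.5, -1.6]
grip_width: 0.0458
```

```bash
python3 -c "
from h import *
at2(.1)"
```

```text
n 18 row [-0.0009, 0.0027, 0.0027, -0.0035, 0.0098, -0.174] tot [-0.0157, 0.0477, 0.0494, -0.0638, 0.1761, -3.1319]
pot bottom rel pad est (mm, head axes): [ 54.1 -17.8 143. ] tilt deg 6.85 F head [-0.4   0.36 -1.72] t 14.575 q [ 0.31  0.51 -0.39  2.13  0.85  0.07 -2.19]
```

Call:
carry_out:
  steps:
    - [0, 0, 0, 0, 0, -0.18]
    - [0, 0, 0, 0, 0, -0.18]
    - [0, 0, 0, 0, 0, -0.18]
    - [0, 0, 0, 0, 0, -0.18]
    - [0, 0, 0, 0, 0, -0.18]

```text
time_s: 15.2
tool_pos: [0.5887, -0.0223, 0.2376]
orientation: [0.947, -0.206, 0.218, -0.115]
ft_force: [0.4, -0.1, -1.7]
grip_width: 0.046
```

Call:
carry_out:
  steps:
    - [0, 0, 0, 0, 0, -0.18]
    - [0, 0, 0, 0, 0, -0.18]
    - [0, 0, 0, 0, 0, -0.18]
    - [0, 0, 0, 0, 0, -0.18]
    - [0, 0, 0, 0, 0, -0.18]

```text
time_s: 15.82
tool_pos: [0.5862, -0.0242, 0.2388]
orientation: [0.939, 0.24, 0.247, -0.003]
ft_force: [0.8, 0.0, -1.3]
grip_width: 0.046
```

```bash
python3 -c "
from h import *
at2(.1)"
```

```text
n 8 row [-0.0046, -0.0038, 0.0068, -0.0148, 0.0055, -0.1592] tot [-0.0369, -0.0301, 0.0545, -0.1188, 0.0441, -1.2734]
pot bottom rel pad est (mm, head axes): [ 51.  -20.1 148.4] tilt deg 6.78 F head [-0.07 -0.15 -1.52] t 15.825 q [ 0.55  0.57 -0.77  2.13  1.35  0.28 -0.81]
```

Call:
carry_out:
  steps:
    - [-0.004, -0.004, 0.005, -0.015, 0.006, -0.165]
    - [-0.004, -0.004, 0.005, -0.015, 0.006, -0.165]
    - [-0.004, -0.004, 0.005, -0.015, 0.006, -0.165]
    - [-0.004, -0.004, 0.005, -0.015, 0.006, -0.165]
    - [-0.004, -0.004, 0.005, -0.015, 0.006, -0.165]

```text
time_s: 16.45
tool_pos: [0.5732, -0.0236, 0.2052]
orientation: [0.751, 0.597, 0.249, 0.132]
ft_force: [0.6, -0.7, -1.5]
grip_width: 0.0457
```

```bash
python3 -c "
from h import *
at2(.1)"
```

```text
n 3 row [0.0025, -0.0081, 0.0096, -0.0123, 0.0049, -0.1404] tot [0.0075, -0.0244, 0.0288, -0.0369, 0.0148, -0.4213]
pot bottom rel pad est (mm, head axes): [ 20.7 -16.5 128.2] tilt deg 2.26 F head [-0.47 -0.78 -1.55] t 16.45 q [ 0.54  0.64 -0.8   2.28  2.15  0.42 -0.75]
```

Call:
carry_out:
  steps:
    - [0.002, -0.008, 0.01, -0.012, 0.005, -0.14]
    - [0.002, -0.008, 0.01, -0.012, 0.005, -0.14]
    - [0.002, -0.008, 0.01, -0.012, 0.005, -0.14]
    - [0, 0, 0, 0, 0, 0]
    - [0, 0, 0, 0, 0, 0]

```text
time_s: 17.08
tool_pos: [0.5679, -0.0136, 0.1684]
orientation: [0.603, 0.739, 0.231, 0.192]
ft_force: [0.1, -0.1, -1.9]
grip_width: 0.0457
```

```bash
python3 -c "
from h import *
at2(.05)"
```

```text
n 1 row [0.0058, 0.0036, 0.0499, -0.001, 0.0015, 0.0086] tot [0.0058, 0.0036, 0.0499, -0.001, 0.0015, 0.0086]
pot bottom rel pad est (mm, head axes): [-3.4 -5.8 99.9] tilt deg 0.11 F head [-1.04 -0.1  -1.59] t 17.075 q [ 0.5   0.75 -0.79  2.37  2.42  0.59 -0.58]
```

Run:
```python
from h import *
import pickle
st=manip.state();p=vision.get_image('wrist');pickle.dump((st,p),open('w7.pkl','wb'))
v=np.load('head2.npy');H=hd(v[3]).as_matrix();P=v[:3]+H[:,2]*v[7]
img=cv2.resize(cv2.convertScaleAbs(p['img'][60:310,180:460],alpha=1.5),None,fx=2.4,fy=2.4,interpolation=2)
a=np.linspace(0,2*np.pi,60)
def dr(X,col):
    q=(proj(p,X,st)-[180,60]+.3)*2.4;cv2.polylines(img,[np.int32(q.round())],True,col,1)
dr(P+.0195*(np.cos(a)[:,None]*H[:,0]+np.sin(a)[:,None]*H[:,1]),(255,255,0))
hu,hb,hy=v[4:7];dr(v[:3]+np.array([(hu,hy,0),(hu,-hy,0),(-hb,-hy,0),(-hb,hy,0)])@H.T,(0,255,0))
M=R.from_quat(st['orientation']).as_matrix();b=st['tool_pos']
for z in(-.0099,-.0499): dr(b+np.array([(s,t,z) for s,t in((.023,.023),(.023,-.023),(-.023,-.023),(-.023,.023))])@M.T,(255,0,255))
cv2.imwrite('pics/c7.png',img)
```

```text
(no output)
```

View pics/c7.png

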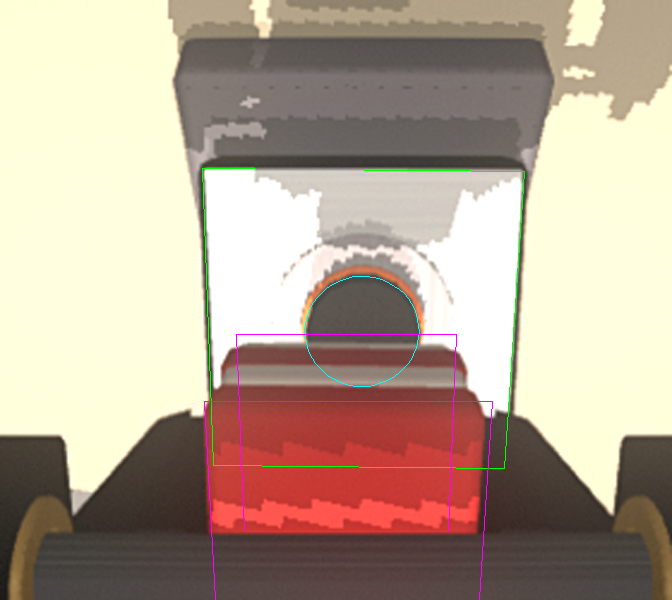

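The overlay matches the plate and pad to about a pixel. Approach along the axis.

Call:
carry_out:
  steps:
    - [0.003, 0.002, 0.025, 0, 0.001, 0.004]
    - [0.003, 0.002, 0.025, 0, 0, 0.004]
    - [0, 0, 0.015, 0, 0, 0]
    - [0, 0, 0, 0, 0, 0]

```text
time_s: 17.62
tool_pos: [0.6095, -0.0014, 0.1192]
orientation: [0.607, 0.735, 0.233, 0.193]
ft_force: [0.5, 0.4, -0.5]
grip_width: 0.0459
```

```bash
python3 -c "
from h import *
at2(.015)"
```

```text
n 1 row [0.0019, -0.0037, 0.0199, 0.0034, 0.0049, -0.0045] tot [0.0019, -0.0037, 0.0199, 0.0034, 0.0049, -0.0045]
pot bottom rel pad est (mm, head axes): [ 3.6 -1.8 34.9] tilt deg 0.34 F head [ 0.16  0.28 -0.77] t 17.625 q [ 0.44  0.88 -0.77  2.29  2.44  0.67 -0.58]
```

Call:
carry_out:
  steps:
    - [0.002, -0.004, 0.014, 0.003, 0.005, -0.004]
    - [0, 0, 0.005, 0, 0, 0]
    - [0, 0, 0, 0, 0, 0]
    - [0, 0, 0, 0, 0, 0]

```text
time_s: 18.12
tool_pos: [0.6164, 0.0015, 0.1014]
orientation: [0.606, 0.737, 0.232, 0.191]
ft_force: [-0.1, -0.2, -1.5]
grip_width: 0.0458
```

```bash
python3 -c "
from h import *
at2(.008)"
```

```text
n 1 row [0.0003, 0.0005, 0.008, 0.0005, 0.0003, -0.0004] tot [0.0003, 0.0005, 0.008, 0.0005, 0.0003, -0.0004]
pot bottom rel pad est (mm, head axes): [-0.5 -0.3 16. ] tilt deg 0.04 F head [-0.93 -0.2  -1.12] t 18.125 q [ 0.43  0.93 -0.76  2.27  2.46  0.69 -0.57]
```

Aligned within 0.5 mm and 0.04°. Now I feel forward slowly.

Call:
carry_out:
  steps:
    - [0, 0, 0.003, 0, 0, 0]
    - [0, 0, 0.003, 0, 0, 0]
    - [0, 0, 0.002, 0, 0, 0]

```text
time_s: 18.5
tool_pos: [0.6212, 0.0024, 0.095]
orientation: [0.605, 0.737, 0.233, 0.191]
ft_force: [-0.6, 0.6, -1.3]
grip_width: 0.0459
```

```bash
python3 -c "
from h import *
at2(.008)"
```

```text
n 1 row [0.0004, 0.0001, 0.0, 0.0012, 0.0006, -0.0001] tot [0.0004, 0.0001, 0.0, 0.0012, 0.0006, -0.0001]
pot bottom rel pad est (mm, head axes): [-0.2 -0.4  8. ] tilt deg 0.08 F head [-1.12  0.66 -0.85] t 18.5 q [ 0.43  0.94 -0.76  2.26  2.47  0.69 -0.57]
```

Call:
carry_out:
  steps:
    - [0, 0, 0.002, 0, 0, 0]
    - [0, 0, 0.002, 0, 0, 0]

```text
time_s: 18.75
tool_pos: [0.6235, 0.0028, 0.0917]
orientation: [0.605, 0.737, 0.233, 0.192]
ft_force: [-1.9, -1.5, 2.6]
grip_width: 0.0458
```

Call:
carry_out:
  steps:
    - [0, 0, 0.002, 0, 0, 0]
    - [0, 0, 0.002, 0, 0, 0]

```text
time_s: 19.0
tool_pos: [0.6256, 0.0034, 0.0886]
orientation: [0.605, 0.737, 0.233, 0.192]
ft_force: [-3.2, -1.4, 3.9]
grip_width: 0.0457
```

```bash
python3 -c "
from h import *
at2(0)"
```

```text
n 1 row [0.0003, 0.0001, 0.0002, 0.0015, 0.0006, 0.0007] tot [0.0003, 0.0001, 0.0002, 0.0015, 0.0006, 0.0007]
pot bottom rel pad est (mm, head axes): [-0.2 -0.3  0.2] tilt deg 0.09 F head [-0.62 -0.78  5.15] t 19.0 q [ 0.42  0.96 -0.75  2.25  2.47  0.7  -0.57]
```

Call:
carry_out:
  steps:
    - [0, 0, 0.002, 0.001, 0.001, 0]
    - [0, 0, 0.0015, 0, 0, 0]

```text
time_s: 19.25
tool_pos: [0.6272, 0.0036, 0.0863]
orientation: [0.605, 0.737, 0.233, 0.191]
ft_force: [-8.1, -3.0, 11.2]
grip_width: 0.0456
```

```bash
python3 -c "
from h import *
at2(0)"
```

```text
n 1 row [0.0004, 0.0002, -0.0027, 0.0008, -0.0002, 0.0014] tot [0.0004, 0.0002, -0.0027, 0.0008, -0.0002, 0.0014]
pot bottom rel pad est (mm, head axes): [-0.2 -0.4 -2.7] tilt deg 0.05 F head [-0.58 -1.39 14.07] t 19.25 q [ 0.42  0.96 -0.75  2.25  2.48  0.7  -0.57]
```

Call:
carry_out:
  steps:
    - [0, 0, 0.0015, 0, 0, 0]

```text
time_s: 19.38
tool_pos: [0.6276, 0.0037, 0.0858]
orientation: [0.605, 0.737, 0.233, 0.192]
ft_force: [-10.3, -4.0, 14.7]
grip_width: 0.0462
```

```bash
python3 -c "
from h import *
at2(0)"
```

```text
n 1 row [0.0003, 0.0002, -0.0033, 0.0013, 0.0, 0.0022] tot [0.0003, 0.0002, -0.0033, 0.0013, 0.0, 0.0022]
pot bottom rel pad est (mm, head axes): [-0.2 -0.3 -3.3] tilt deg 0.07 F head [-0.48 -1.93 18.26] t 19.375 q [ 0.42  0.96 -0.75  2.25  2.48  0.7  -0.57]
```

18 N with the stiff slope, about 7 N/mm, so the pad is on its stop. Hold it there.

Call:
carry_out:
  steps:
    - [0, 0, 0.0003, 0, 0, 0]
    - [0, 0, 0.0003, 0, 0, 0]

```text
time_s: 19.62
tool_pos: [0.6269, 0.0036, 0.0867]
orientation: [0.604, 0.738, 0.233, 0.192]
ft_force: [-5.9, -2.0, 9.0]
grip_width: 0.0458
```

```bash
python3 -c "
from h import *
at2(0)"
```

```text
n 1 row [0.0003, 0.0002, -0.0021, 0.0021, 0.0004, 0.0036] tot [0.0003, 0.0002, -0.0021, 0.0021, 0.0004, 0.0036]
pot bottom rel pad est (mm, head axes): [-0.2 -0.3 -2.1] tilt deg 0.12 F head [ 0.06 -0.84 10.94] t 19.625 q [ 0.42  0.96 -0.75  2.25  2.48  0.7  -0.57]
```

Call:
carry_out:
  steps:
    - [0, 0, 0.0016, 0, 0, 0.001]
    - [0, 0, 0.001, 0.001, 0, 0.001]
    - [0, 0, 0.001, 0, 0, 0]

```text
time_s: 20.0
tool_pos: [0.6274, 0.0037, 0.0862]
orientation: [0.604, 0.738, 0.233, 0.192]
ft_force: [-7.4, -3.4, 13.7]
grip_width: 0.0455
```

Call:
carry_out:
  steps:
    - [0, 0, 0.001, 0, 0, 0]
    - [0, 0, 0.001, 0, 0, 0]

```text
time_s: 20.25
tool_pos: [0.6273, 0.0037, 0.0862]
orientation: [0.603, 0.738, 0.233, 0.193]
ft_force: [-7.0, -3.7, 13.0]
grip_width: 0.0454
```

Call:
carry_out:
  steps:
    - [0, 0, 0.001, 0.001, 0, 0.001]
    - [0, 0, 0.001, 0.001, 0, 0.001]
    - [0, 0, 0.001, 0, 0, 0.001]
    - [0, 0, 0.001, 0.001, 0, 0.001]
    - [0, 0, 0.001, 0, 0, 0.001]

```text
time_s: 20.88
tool_pos: [0.6273, 0.0036, 0.0862]
orientation: [0.604, 0.738, 0.232, 0.193]
ft_force: [-8.4, -3.5, 12.0]
grip_width: 0.046
```

```bash
python3 -c "
from h import *
at2(0)"
```

```text
n 1 row [0.0004, 0.0001, -0.0028, 0.0023, 0.0025, 0.0043] tot [0.0004, 0.0001, -0.0028, 0.0023, 0.0025, 0.0043]
pot bottom rel pad est (mm, head axes): [-0.1 -0.3 -2.8] tilt deg 0.2 F head [-0.42 -1.86 14.9 ] t 20.875 q [ 0.42  0.96 -0.75  2.25  2.48  0.7  -0.57]
```

Call:
carry_out:
  steps:
    - [0, 0, 0.001, 0.001, 0, 0.001]
    - [0, 0, 0.001, 0.001, 0, 0.001]
    - [0, 0, 0.001, 0, 0, 0.001]
    - [0, 0, 0.001, 0.001, 0, 0.001]
    - [0, 0, 0.001, 0, 0, 0.001]

```text
time_s: 21.5
tool_pos: [0.6273, 0.0037, 0.0862]
orientation: [0.604, 0.737, 0.231, 0.193]
ft_force: [-8.2, -3.8, 13.5]
grip_width: 0.0458
```

```bash
python3 -c "
from h import *
at2(0.08)"
```

```text
n 2 row [0.0, 0.0001, -0.0414, 0.0007, 0.0017, 0.0018] tot [0.0001, 0.0003, -0.0828, 0.0015, 0.0035, 0.0037]
pot bottom rel pad est (mm, head axes): [-0.2 -0.3 -2.8] tilt deg 0.22 F head [ 0.55 -2.16 16.13] t 21.5 q [ 0.42  0.96 -0.75  2.25  2.47  0.7  -0.57]
```

Call:
carry_out:
  steps:
    - [0, 0, -0.01, 0, 0, 0]
    - [0, 0, -0.03, 0, 0, 0]
    - [0, 0, -0.05, 0, 0, 0]
    - [0, 0, -0.05, 0, 0, 0]

```text
time_s: 22.0
tool_pos: [0.5476, -0.0112, 0.2006]
orientation: [0.606, 0.737, 0.231, 0.191]
ft_force: [0.6, -1.2, 0.2]
grip_width: 0.0458
```

Run:
```python
from h import *
print(manip.state()['qpos'].round(2),manip.state()['tool_pos'])
go((.5,-.08,.26),down(np.radians(105)))
```

```text
[ 0.52  0.65 -0.81  2.4   2.37  0.53 -0.59] [ 0.54758924 -0.01118959  0.20059055]
n 4 row [-0.0146, -0.0038, -0.0207, 0.1523, 0.0055, -0.0162] tot [-0.0584, -0.0152, -0.083, 0.6093, 0.0219, -0.0649]
```

Call:
carry_out:
  steps:
    - [-0.008, -0.003, -0.015, 0.12, 0.004, -0.012]
    - [-0.01, -0.003, -0.015, 0.12, 0.004, -0.012]
    - [-0.012, -0.003, -0.015, 0.12, 0.004, -0.012]
    - [-0.012, -0.003, -0.01, 0.12, 0.004, -0.012]
    - [-0.012, -0.003, -0.005, 0.12, 0.004, -0.012]

```text
time_s: 22.62
tool_pos: [0.5432, -0.0726, 0.2192]
orientation: [0.625, 0.761, 0.096, 0.148]
ft_force: [0.0, -0.5, -0.9]
grip_width: 0.0457
```

Run:
```python
from h import *
print(manip.state()['qpos'].round(2),manip.state()['tool_pos'])
go((.5,-.08,.26),down(np.radians(105)))
```

```text
[ 0.42  0.53 -0.58  2.14  1.1   0.38  0.71] [ 0.54316643 -0.07263452  0.21919769]
n 3 row [-0.0013, -0.0092, -0.0176, 0.1116, 0.0393, -0.0219] tot [-0.0039, -0.0277, -0.0529, 0.3349, 0.118, -0.0657]
```

Call:
carry_out:
  steps:
    - [-0.002, -0.009, -0.016, 0.11, 0.04, -0.02]
    - [-0.002, -0.009, -0.016, 0.11, 0.04, -0.02]
    - [-0.002, -0.009, -0.01, 0.1, 0.035, -0.02]
    - [0, 0, 0, 0, 0, 0]

```text
time_s: 23.12
tool_pos: [0.512, -0.0848, 0.2516]
orientation: [0.613, 0.79, 0.008, 0.016]
ft_force: [0.3, -0.5, -0.3]
grip_width: 0.0456
```

Run:
```python
from h import *
print(manip.state()['qpos'].round(2),manip.state()['tool_pos'])
go((.45,-.269,.2),down(np.radians(115.8)))
```

```text
[ 0.6   0.6  -0.86  1.86  0.58  0.91  1.29] [ 0.51199638 -0.08484683  0.25158575]
n 4 row [-0.0406, -0.0268, 0.0126, 0.0077, 0.0044, -0.05] tot [-0.1623, -0.1073, 0.0505, 0.0308, 0.0176, -0.1999]
```

Call:
carry_out:
  steps:
    - [-0.041, -0.027, 0.008, 0.008, 0.004, -0.05]
    - [-0.041, -0.026, 0.01, 0.008, 0.004, -0.05]
    - [-0.041, -0.024, 0.012, 0.008, 0.004, -0.05]
    - [-0.041, -0.024, 0.012, 0.008, 0.004, -0.05]
    - [0, 0, 0, 0, 0, 0]

```text
time_s: 23.75
tool_pos: [0.4685, -0.275, 0.2049]
orientation: [0.526, 0.85, -0.001, 0.004]
ft_force: [-0.0, 1.1, -0.5]
grip_width: 0.0459
```

Run:
```python
from h import *
print(manip.state()['qpos'].round(2),manip.state()['tool_pos'])
go((.4503,-.2692,.16),down(np.radians(115.8)))
```

```text
[ 0.95  0.73 -0.88  1.82  0.7   0.94  1.79] [ 0.46849421 -0.2749967   0.20488801]
n 1 row [0.0136, -0.0138, 0.0448, 0.0012, 0.0075, 0.0121] tot [0.0136, -0.0138, 0.0448, 0.0012, 0.0075, 0.0121]
```

Call:
carry_out:
  steps:
    - [0.014, 0.035, 0, 0.001, 0.007, 0.012]
    - [0, 0, 0, 0, 0, 0]
    - [0, 0, 0, 0, 0, 0]

```text
time_s: 24.12
tool_pos: [0.4929, -0.2439, 0.2036]
orientation: [0.531, 0.847, -0.0, 0.001]
ft_force: [0.1, -0.7, -1.4]
grip_width: 0.0455
```

Run:
```python
from h import *
import pickle
st=manip.state();p=vision.get_image('wrist');pickle.dump((st,p),open('w8.pkl','wb'))
a=np.array([.4503,-.2692]);c,s=np.cos(np.radians(25.78)),np.sin(np.radians(25.78))
Q=np.array([[c*x-s*y+a[0],s*x+c*y+a[1],.08] for x,y in((.023,.023),(.023,-.023),(-.023,-.023),(-.023,.023))])
print(st['tool_pos'],proj(p,Q,st).round(1).tolist())
g=cv2.cvtColor(p['img'],cv2.COLOR_BGR2GRAY)
cv2.imwrite('pics/c8.png',cv2.resize(cv2.convertScaleAbs(p['img'][90:250,230:400],alpha=2),None,fx=3.5,fy=3.5,interpolation=2))
```

```text
[ 0.49290184 -0.24387342  0.20360998] [[344.3, 156.7], [293.1, 156.5], [292.2, 103.7], [345.3, 103.8]]
```

View pics/c8.png

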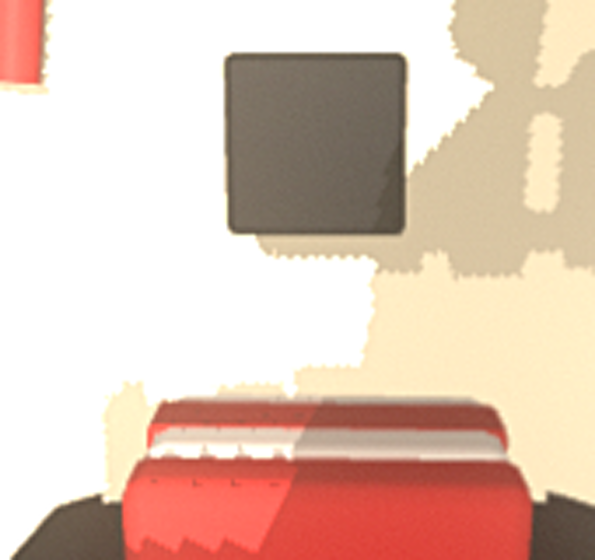

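Run:
```python
from h import *
import pickle;st,p=pickle.load(open('w8.pkl','rb'))
c=[(x/3.5+230-.36,y/3.5+90-.36) for x,y in[(225,54),(406,54),(405,234),(230,234)]]
m,_=fitsq(p,st,c,.08);a=(m+[.4503,-.2692])/2;print(a)
M=R.from_quat(manip.state()['orientation']);print('diff in tool',M.inv().apply([*(m-[.4503,-.2692]),0]))
go((a[0],a[1],.14),down(np.radians(115.8)))
```

```text
centre [ 0.4503 -0.2679] yaw mod90 26.222496526631858 sides [0.0448 0.0448 0.0447 0.0449]
[ 0.45027573 -0.26856426]
diff in tool [ 1.16489226e-03  5.11878812e-04 -9.24095715e-07]
n 2 row [-0.0019, -0.0249, 0.0319, 0.0008, 0.0007, 0.0009] tot [-0.0038, -0.0498, 0.0638, 0.0016, 0.0015, 0.0019]
```

Call:
carry_out:
  steps:
    - [-0.002, -0.025, 0.015, 0.001, 0.001, 0.001]
    - [-0.002, -0.024, 0.025, 0.001, 0.001, 0]
    - [0, 0, 0.012, 0, 0, 0]
    - [0, 0, 0, 0, 0, 0]

```text
time_s: 24.68
tool_pos: [0.4511, -0.2681, 0.1516]
orientation: [0.531, 0.848, 0.0, 0.002]
ft_force: [-0.7, 0.6, -1.2]
grip_width: 0.0459
```

```bash
python3 -c "
from h import *
go((.4503,-.2686,.085),down(np.radians(116)))"
```

```text
n 2 row [0.0001, -0.0006, 0.0333, 0.0014, 0.0013, -0.0008] tot [0.0001, -0.0011, 0.0666, 0.0027, 0.0027, -0.0016]
```

Call:
carry_out:
  steps:
    - [0, -0.001, 0.02, 0.002, 0.002, -0.001]
    - [0, 0, 0.025, 0, 0, 0]
    - [0, 0, 0.015, 0, 0, 0]
    - [0, 0, 0, 0, 0, 0]

```text
time_s: 25.18
tool_pos: [0.4547, -0.267, 0.0897]
orientation: [0.529, 0.849, 0.002, 0.003]
ft_force: [0.3, 0.4, -0.0]
grip_width: 0.0457
```

```bash
python3 -c "
from h import *
go((.4503,-.2686,.0735),down(np.radians(116)));print(manip.state()['ft_force'])"
```

```text
n 1 row [0.0005, -0.0047, 0.0161, 0.0057, 0.003, 0.002] tot [0.0005, -0.0047, 0.0161, 0.0057, 0.003, 0.002]
[ 0.27657778  0.41130778 -0.01594675]
```

Call:
carry_out:
  steps:
    - [0.0005, -0.005, 0.006, 0.006, 0.003, 0.002]
    - [0, 0, 0.004, 0, 0, 0]
    - [0, 0, 0, 0, 0, 0]

```text
time_s: 25.55
tool_pos: [0.4509, -0.2689, 0.0801]
orientation: [0.53, 0.848, 0.0, 0.001]
ft_force: [0.6, -0.2, -1.7]
grip_width: 0.0457
```

```bash
python3 -c "
from h import *
go((.4503,-.2686,.0735),down(np.radians(116)));print(manip.state()['ft_force'])"
```

```text
n 1 row [0.0005, -0.0004, 0.0066, 0.001, 0.0015, 0.0] tot [0.0005, -0.0004, 0.0066, 0.001, 0.0015, 0.0]
[ 0.60746299 -0.19276069 -1.67361774]
```

Call:
carry_out:
  steps:
    - [0.0005, -0.0005, 0.003, 0.001, 0.0015, 0]
    - [0, 0, 0.003, 0, 0, 0]
    - [0, 0, 0, 0, 0, 0]

```text
time_s: 25.92
tool_pos: [0.4505, -0.2689, 0.0742]
orientation: [0.53, 0.848, 0.0, 0.001]
ft_force: [0.3, -0.8, -1.5]
grip_width: 0.0461
```

Call:
carry_out:
  steps:
    - [0, 0, 0.0015, 0, 0, 0]
    - [0, 0, 0.001, 0, 0, 0]

```text
time_s: 26.18
tool_pos: [0.4507, -0.2689, 0.0717]
orientation: [0.53, 0.848, 0.0, 0.001]
ft_force: [-0.0, 0.6, -1.4]
grip_width: 0.0456
```

```bash
python3 -c "
from h import *
go((.4503,-.2686,.0701),down(np.radians(116)));print(manip.state()['ft_force'])"
```

```text
n 1 row [0.0005, -0.0002, 0.0016, 0.001, 0.001, -0.0002] tot [0.0005, -0.0002, 0.0016, 0.001, 0.001, -0.0002]
[-0.04833014  0.61215458 -1.41805969]
```

Call:
carry_out:
  steps:
    - [0.0003, 0, 0.001, 0.001, 0.001, 0]
    - [0, 0, 0.0005, 0, 0, 0]

```text
time_s: 26.42
tool_pos: [0.4506, -0.2686, 0.0701]
orientation: [0.53, 0.848, -0.0, -0.0]
ft_force: [-0.9, -0.2, 3.9]
grip_width: 0.046
```

Call:
carry_out:
  steps:
    - [0, 0, 0.0005, 0, 0, 0]
    - [0, 0, 0.0005, 0, 0, 0]

```text
time_s: 26.68
tool_pos: [0.4506, -0.2686, 0.0701]
orientation: [0.53, 0.848, -0.0, 0.0]
ft_force: [-1.0, 0.2, 5.9]
grip_width: 0.0457
```

Contact at exactly the expected height (TCP z 0.0701), so nothing slipped in the grip. Release.

Call:
carry_out:
  steps:
    - [0, 0, 0, 0, 0, 0]
    - [0, 0, 0, 0, 0, 0]
    - [0, 0, 0, 0, 0, 0]
    - [0, 0, 0, 0, 0, 0]
    - [0, 0, 0, 0, 0, 0]
  fingers: -1

```text
time_s: 27.3
tool_pos: [0.4511, -0.2686, 0.0701]
orientation: [0.53, 0.848, -0.0, 0.001]
ft_force: [0.1, 0.2, -0.0]
grip_width: 0.0879
```

Call:
carry_out:
  steps:
    - [0, 0, 0, 0, 0, 0]
    - [0, 0, 0, 0, 0, 0]

```text
time_s: 27.55
tool_pos: [0.4511, -0.2686, 0.0701]
orientation: [0.53, 0.848, -0.0, 0.001]
ft_force: [1.4, 0.1, -0.1]
grip_width: 0.088
```

Call:
carry_out:
  steps:
    - [0, 0, -0.01, 0, 0, 0]
    - [0, 0, -0.03, 0, 0, 0]
    - [0, 0, -0.04, 0, 0, 0]
    - [0, 0, -0.04, 0, 0, 0]
    - [0, 0, 0, 0, 0, 0]

```text
time_s: 28.18
tool_pos: [0.4512, -0.2678, 0.1958]
orientation: [0.529, 0.848, 0.0, 0.001]
ft_force: [0.3, 0.3, -0.1]
grip_width: 0.0879
```

Call:
carry_out:
  steps:
    - [0, 0.025, -0.02, 0, 0, 0]
    - [0, 0.025, 0, 0, 0, 0]
    - [0, 0, 0, 0, 0, 0]
    - [0, 0, 0, 0, 0, 0]

```text
time_s: 28.68
tool_pos: [0.4931, -0.2465, 0.2143]
orientation: [0.53, 0.848, -0.002, -0.002]
ft_force: [0.1, -0.9, 0.1]
grip_width: 0.0882
```

Run:
```python
from h import *
st=manip.state();p=vision.get_image('wrist');ps=vision.get_image('scene')
a=np.array([.4503,-.2686]);c,s=np.cos(np.radians(26)),np.sin(np.radians(26))
Q=np.array([[c*x-s*y+a[0],s*x+c*y+a[1],.12] for x,y in((.023,.023),(.023,-.023),(-.023,-.023),(-.023,.023))])
q=proj(p,Q,st);print(st['tool_pos'],q.round(1).tolist())
i=cv2.resize(p['img'][40:260,200:440],None,fx=2.4,fy=2.4,interpolation=2);i=cv2.convertScaleAbs(i,alpha=1.5)
j=cv2.resize(ps['img'][220:320,150:240],None,fx=2.2,fy=2.2,interpolation=2)
o=np.zeros((i.shape[0],i.shape[1]+j.shape[1],3),np.uint8);o[:,:i.shape[1]]=i;o[:j.shape[0],i.shape[1]:]=j
cv2.imwrite('pics/c9.png',o);print(i.shape,j.shape)
```

```text
[ 0.49309889 -0.24652225  0.21429417] [[350.1, 163.8], [293.4, 163.7], [292.3, 105.3], [351.3, 105.4]]
(528, 576, 3) (220, 198, 3)
```

View pics/c9.png

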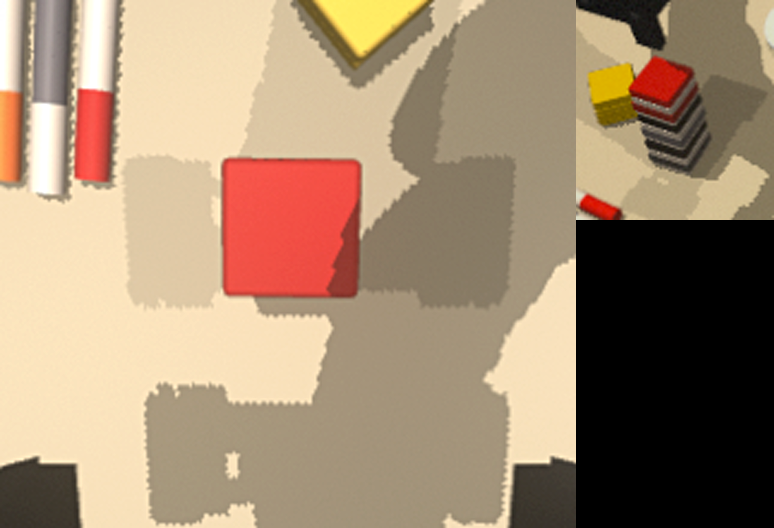

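The red pot stands on the pile. Its lid spans x 292.6 to 350.1 and y 106 to 163.5, within 1 px of the prediction, and the tower looks straight in the scene view. Handing in.

```bash
python3 -c "
from h import *
print(manip.job_done(), manip.state()['time_s'])"
```

```text
the job is handed in; nothing more can be done
the job is handed in; nothing more can be done
```

I mixed the red pot on the mixer pad and stacked it on the two black-lidded pots, then handed the job in at about 29 s on the robot's clock.

- **Press:** I held the pot within 0.4 mm of the measured pad axis, with at most 0.22° of tilt. I pressed until the force rose at about 7 N/mm, which is the rubber stop. I then held it there for about 1.5 s at 15–16 N; the highest reading was about 18 N.
- **Stacking:** I lowered the pot until I felt contact at the expected height, with about 6 N pressing, so it had not slipped in the grip. I then released it and backed away. In the last wrist picture the lid lies within about 1 px (about 1 mm) of square and central on the pile. The scene picture shows the three pots straight, with the yellow pot beside them. I did not check the other things in a final picture.

**What disagreed or failed:**
- **Finger length:** the fingertips really stand about 18 mm behind the reported tool point, not 19 mm ahead of it. My first grasp therefore closed above the lid without touching anything. I corrected for the offset and regrasped.
- **First approach to the mixer:** it ran into the limits of joints 6 and 7. I turned the tool half round and approached again.
- **First press:** it relaxed to about 11 N for a moment before the steady hold; I count only the hold after that.
- **Pad depth:** I never read it directly; full depth is inferred from the force and stiffness.

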